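Lock the sloping tray carriage with its ball-lock pin

ROBOT

A 6-joint arm with a two-finger parallel gripper is mounted at the origin on the work surface. World frame = base frame: x ahead of the robot, y to its left, z up, the work surface at z = 0. Lengths are in m, angles in rad, forces in N, time in s.
With the tool pointing down it reaches from about 0.425 to 0.95 m from the base axis. Payload 14.7 kg.
Tool frame: the origin (TCP) lies on the mounting face of the last link; the fingertips stand 173 mm ahead of it and the grasp point (between the pads) lies 155 mm ahead of it; z points along the fingers, y is the line along which they close (so a half turn about z gives the same grasp; the last joint's range is limited). The gripper opens to 85 mm and grips with 20 to 120 N. Pads are 22 mm wide; open, the fingers measure 114 mm over their backs; the gripper's body (76 mm by 85 mm) begins 54 mm behind the grasp point. The pads swing forward as they close: fully open they stand 13 mm farther back than shut.
Start: joints at [1.074, 0.48, 1.596, -0, 1.065, -0.047], TCP at [0.283, 0.585, 0.405] pointing down, gripper open.
Joint ranges: [-2.75, 2.75], [-0.82, 2.05], [0.23, 2.67], [-1.56, 4.7], [0.09, 2.69], [-2.92, 2.92]. Speed limits (rad/s): [1.89, 1.89, 2.39, 3.01, 3.01, 3.01].

INTERFACE

Orientations are given as a 3x3 rotation matrix whose columns are the frame's x, y, z axes.
In Python, from cell import readout, camera, workorder gives the robot as it stands.
- The arm moves only by the tool jog_arm, never from a script. Its argument "targets" is a list of rows, each a list of 3 entries, a list of its own where there are three numbers: the shift along the tool's x, y, z in units of 30 mm (1.0 is 30 mm), then the turn about the tool's z in units of 6 degrees (1.0 is 6 degrees), then the opening, from -1 (shut) to 1 (fully open). A call has 1 to 8 rows; each row is the pose to reach, as a shift and turn from the pose commanded when the call began, along the tool's axes at that moment; what a row does not reach only later rows make up. A row lasts 1/12 s, in which the tool goes at most 41.7 mm and 7.16 degrees, less where a joint would pass 70% of its speed; a pose out of reach is approached as far as the arm can. A call with a gripper value outside its range is refused whole. The fingers move at their own pace and stop on an object; the grip force is fixed at half the most. Time passes only in rows, so rows that repeat a pose let the fingers close. It gives the time, the measured TCP pose, the force, the opening and the grip force at its end, in the units of the state.
- readout.read_state(): the state, without advancing time (a new reading comes with each control period).
- camera(name): name is "scene" or "top" or "wrist"; returns a dict with "frame" (400x640x3 uint8, red, green, blue), "z_map" (400x640 float32, m along the optical axis (not along the pixel's ray), 0 where there is no reading), "fx", "fy", "cx", "cy" (pixels), "origin" and "orientation" of the camera in the world; the wrist camera has in their place "tool_from_camera" (4x4, takes a point from camera to tool coordinates, whose origin is the TCP and whose axes are the flange's). Camera axes: x right, y up, looking along -z (the intrinsics and any distortion apply to the point x, -y, -z); pixel columns grow to the right and rows downward; lengths in m; the calibration is good to about 2 mm. A picture is of the moment at which its call begins: read the wrist's pose just before it.
- workorder.sign_off(): hands the job in; it is judged then, once.
The state is a dict: "time": time; "joint_pos": joint angles; "joint_velocities": joint speeds; "joint_torque": joint torques, N m; "position": TCP position; "tcp_rot": TCP orientation; "wrist_force": force on the tool from outside, world axes, zero at the start; "ft_torque": the same for the moment, N m; "opening": opening from 0.0 (shut) to 1.0 (fully open); "finger_force": force on a finger pad.
Only numpy, scipy, OpenCV 4.12 (cv2) and the standard library are available. Lean on these libraries where they do the work, as an engineer would, in place of code of your own. Each camera call takes 0.05 s, during which the arm holds its last target. There are 200 camera calls.

TASK

Lock the white tray on its sloping stand with the quick-release pin. Take the pin from its wooden block by squeezing the two red buttons on its handle, keep them squeezed while you slide it fully home through the slanted holes of the aluminium clevis, then let go so that its balls spring out and lock it. Leave the bottle, the jar and the beaker where they stand.

Things in the scene. Friction and masses are not known exactly. Their poses are not given: they have to be found in the camera images.
- pin: Loose quick-release pin, 122 mm long, 0.3 kg, upright in a wide hole of the wooden block. Origin: centre of the underside of its flange (the shoulder). z runs along the pin to the handle top, y through the two red buttons. Above the origin: dark flange 42 mm in diameter, 7 mm thick; black handle 30 x 32 mm (x, y) from 7 to 54 mm, a 26 mm wide cap to 60 mm.
- pin_grip (a point): Middle of the pin's handle, between the red buttons, 34 mm above the shoulder. The buttons are flat red pads 26 mm wide (x) and 32 mm tall (z) on the handle's +y and -y sides, 46 mm apart outside when out, 36 mm when fully in.
- button_a (a joint): Travel of the red button on +y: 0 out, 0.005 m fully in (about 14 N a side; a grip of 30 to 60 N holds them in and carries the pin). Both buttons and both balls move together: 0 means balls out and locked, 0.005 balls drawn inside the shank. Springs push them out when let go; inside the bore the balls, and so the buttons, stay partly in.
- clevis: Aluminium clevis: two cheeks 70 x 80 mm, the carriage's blue tongue between, holes in line, 20 mm in diameter. Origin: centre of the hole's mouth on the upper face, 135 mm above the table. z: hole axis out of the mouth, 28 degrees from vertical, leaning to the robot; x up the slope, y level. 35 mm through in all. The pin goes in along -z, at any turn, until its flange rests on the upper face.
- carriage (a joint): Slide of the white tray (110 x 150 mm) with its blue tongue up the slope, m. 0: resting by its weight on its lower stop, holes in line, as it starts. The tray begins 95 mm up the slope from the hole and rises no more than 13 mm over the clevis's upper face.
- block: Fixed wooden block 90 x 90 x 70 mm high; origin under its centre; the pin stands in a 31 mm wide hole at its middle, the flange resting on its top.
- amber_bottle: Bystander: amber bottle, 68 mm in diameter, 150 mm tall, origin under its centre.
- orange_jar: Bystander: orange jar with black cap, 76 mm in diameter, 110 mm tall, origin under its centre.
- beaker: Bystander: open glass beaker, 72 mm in diameter, 90 mm tall, origin under its centre.
- pin_nose (a point): Tip of the pin, 62 mm below the shoulder: 8 mm wide, tapering out to the 18 mm steel shank over 14 mm. Two locking balls stand out of the shank along the pin's x, from 37 to 46 mm below the shoulder, to 27 mm overall: with the buttons out the pin does not pass the clevis holes.
There are look-alikes about, which are no part of the job. Leave any purple look-alike of the pin alone.

How it is judged:
By the outcome, as a careful person would: the job done as asked, in the order asked, and still so for the second after the job is handed in, with the robot touching nothing.
It also fails if it takes over 51 s, if anything falls off the work surface, if the arm or the gripper's body presses on something with over 40 N, if the wrist force passes 120 N, or if a joint passes its speed limit or range.

## Working session

There is one attempt and no reset: what is moved stays moved. The work goes in short steps, Python scripts to look and compute and a tool call to move; the robot and the scene stay as the last step left them, time stands still between calls to the robot, and variables do not carry over. Pictures are saved under pics/ and viewed, at most 10 in all, crops included, and the job is handed in when it is done.

Besides the shell and the picture viewer there is one more tool, called as name(argument=value, ...) on one line, values as JSON. jog_arm: Moves the arm, as the interface text tells. Its arguments: {"type":"object","properties":{"targets":{"type":"array"}},"required":["targets"]}

```bash
ls; mkdir -p pics; cat > h.py <<'E'
import numpy as np, cv2, pickle
from cell import readout, camera, workorder
def grab(name, tag):
    s=readout.read_state(); c=camera(name)
    if name=="wrist":
        T=np.eye(4);T[:3,:3]=np.array(s["tcp_rot"]).reshape(3,3);T[:3,3]=s["position"]
        M=T@np.array(c["tool_from_camera"]); c["origin"]=M[:3,3]; c["orientation"]=M[:3,:3]
    c["origin"]=np.array(c["origin"]);c["orientation"]=np.array(c["orientation"]).reshape(3,3)
    cv2.imwrite(f"pics/{tag}.png",c["frame"][:,:,::-1]); pickle.dump(c,open(f"pics/{tag}.pkl","wb")); return c
def load(tag): return pickle.load(open(f"pics/{tag}.pkl","rb"))
def ray(c,u,v):
    d=c["orientation"]@np.array([(u-c["cx"])/c["fx"],-(v-c["cy"])/c["fy"],-1.]); return c["origin"],d
def pt(c,u,v):
    z=c["z_map"][int(v),int(u)]; o,d=ray(c,u,v); return o+z*d
def cloud(c):
    v,u=np.mgrid[0:400,0:640]; z=c["z_map"]
    p=np.stack([(u-c["cx"])/c["fx"]*z,-(v-c["cy"])/c["fy"]*z,-z],-1)
    return p@c["orientation"].T+c["origin"]
def tri(c1,p1,c2,p2):
    o1,d1=ray(c1,*p1);o2,d2=ray(c2,*p2)
    t=np.linalg.lstsq(np.c_[d1,-d2],o2-o1,rcond=None)[0]
    a=o1+t[0]*d1;b=o2+t[1]*d2; return (a+b)/2,np.linalg.norm(a-b)
E
python3 - <<'E'
from h import *
s=readout.read_state();print(s)
a=grab("scene","scene0");b=grab("top","top0")
for c in(a,b):print(c["origin"],c["orientation"],c["fx"],c["cx"],c["cy"],[k for k in c])
E
```

```text
pics
{'time': 0.0, 'joint_pos': array([ 1.07435352e+00,  4.80824864e-01,  1.59688467e+00, -1.23260034e-05,
        1.06512363e+00, -4.65924605e-02]), 'joint_velocities': array([-0.00015191, -0.00039694,  0.00118291, -0.00081156, -0.00119506,
        0.00170694]), 'joint_torque': array([ 3.42830290e-04, -9.50631094e+01, -4.30199969e+01, -1.17784948e-04,
        1.18937861e-02,  2.02231767e-06]), 'position': array([0.28251662, 0.58515494, 0.40407277]), 'tcp_rot': array([[-9.00514770e-01,  4.34825035e-01, -5.81373001e-04],
       [ 4.34825421e-01,  9.00514104e-01, -1.09589247e-03],
       [ 4.70131049e-05, -1.23966312e-03, -9.99999231e-01]]), 'wrist_force': array([ 0.23329178,  0.40015441, -0.60886112]), 'ft_torque': array([ 0.01529491, -0.01506206, -0.02697185]), 'finger_force': 0.0, 'opening': 0.9956170482404918}
[1.02906933 0.44416915 0.96896419] [[-0.70865496 -0.57192679  0.41316812]
 [ 0.70554803 -0.57179224  0.41863541]
 [-0.00318248  0.58817801  0.80872523]] 417.84098129437274 310.28308218014826 201.66854647218446 ['frame', 'z_map', 'fx', 'fy', 'cx', 'cy', 'origin', 'orientation']
[0.47615758 0.01327134 1.48269294] [[ 0.00784639  0.99690421 -0.07823316]
 [-0.99996698  0.00765676 -0.00272367]
 [-0.00211623  0.07825195  0.99693137]] 435.9227397616034 324.9689526421658 200.69660417511884 ['frame', 'z_map', 'fx', 'fy', 'cx', 'cy', 'origin', 'orientation']
```

View pics/scene0.png

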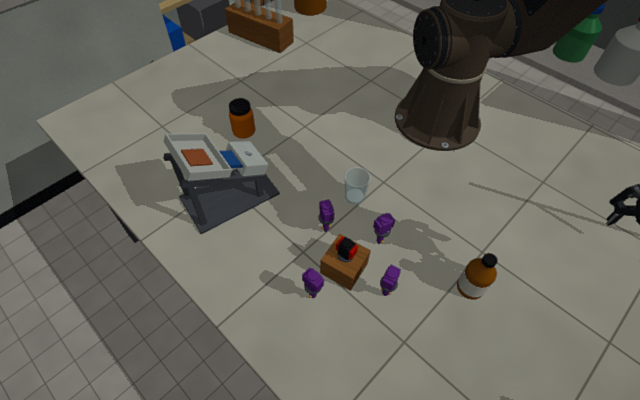

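View pics/top0.png

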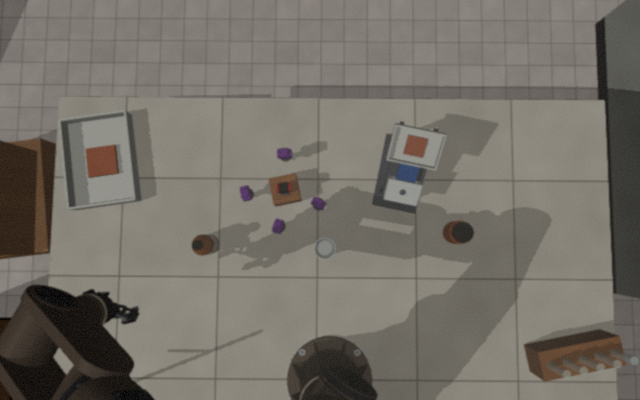

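Scene view: the real pin, black handle with red buttons, stands in the wooden block at (347,248). Four purple look-alikes are at (326,214), (384,227), (313,283) and (391,280). The clevis hole is at (248,155) beside the blue tongue. In the top view the pin is at (284,188) and the hole at (403,192). Only the black and red one in the block fits the description; I'll confirm it with an enlarged crop.

```bash
python3 - <<'E'
from h import *
a=load("scene0");b=load("top0")
def crop(c,u,v,w,h,k):return cv2.resize(c["frame"][v-h:v+h,u-w:u+w,::-1],None,fx=k,fy=k,interpolation=cv2.INTER_CUBIC)
i=[crop(a,345,250,40,30,5),crop(b,284,190,40,30,5),crop(a,248,155,40,30,5),crop(b,403,190,40,30,5)]
cv2.imwrite("pics/crop0.png",np.vstack([np.hstack(i[:2]),np.hstack(i[2:])]))
print("hole",tri(a,(248,155),b,(403,192)))
print("pin",tri(a,(347,243),b,(283,187)))
for n,c,px in(("s",a,[(347,243),(248,155),(356,260),(240,150),(490,260),(355,185),(240,105)]),("t",b,[(283,187),(403,192),(276,198),(416,192),(203,244),(325,247),(459,232),(278,226),(318,203),(247,193),(284,153)])):
    for p in px:print(n,p,pt(c,*p).round(3))
E
```

```text
hole (array([ 0.60963991, -0.22449528,  0.12702104]), np.float64(0.005595142158948519))
pin (array([0.62323759, 0.15056412, 0.12583105]), np.float64(0.004661738343591646))
s (347, 243) [0.623 0.153 0.128]
s (248, 155) [ 0.614 -0.213  0.139]
s (356, 260) [0.613 0.18  0.068]
s (240, 150) [ 0.621 -0.237  0.146]
s (490, 260) [0.443 0.412 0.15 ]
s (355, 185) [0.41  0.002 0.019]
s (240, 105) [ 0.485 -0.411  0.111]
t (283, 187) [0.624 0.148 0.133]
t (403, 192) [ 0.613 -0.229  0.111]
t (276, 198) [0.595 0.176 0.07 ]
t (416, 192) [ 0.611 -0.265  0.139]
t (203, 244) [0.445 0.395 0.122]
t (325, 247) [0.435 0.016 0.002]
t (459, 232) [ 0.489 -0.405  0.107]
t (278, 226) [0.503 0.163 0.124]
t (318, 203) [0.576 0.039 0.119]
t (247, 193) [0.606 0.263 0.116]
t (284, 153) [0.733 0.148 0.121]
```

View pics/crop0.png

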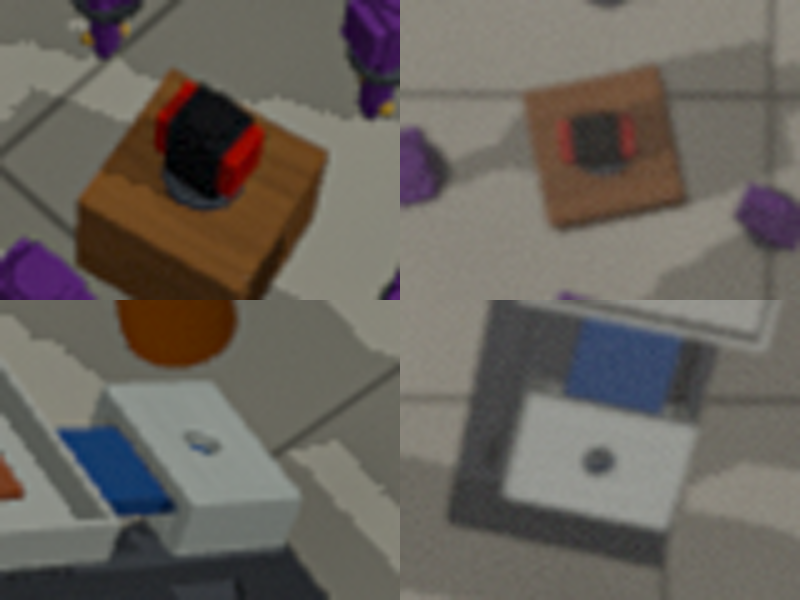

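The crop confirms it. The pin in the block has a black handle with a red pad on each side and a grey flange. The clevis hole is visible in its pale upper face, next to the blue tongue. Next I'll work out the pin's yaw and fit the clevis face.

```bash
python3 - <<'E'
from h import *
for n in("scene0","top0"):
    c=load(n);P=cloud(c);f=c["frame"].astype(int)
    near=(abs(P[...,0]-.62)<.05)&(abs(P[...,1]-.15)<.05)
    hi=near&(P[...,2]>.085)
    red=hi&(f[...,0]>110)&(f[...,1]<70)
    Q=P[red]; print(n,"red",red.sum(),Q.mean(0).round(4),Q[:,2].min(),Q[:,2].max())
    k=cv2.kmeans(Q[:,:2].astype(np.float32),2,None,(3,50,1e-6),5,0); ce=k[2];print(ce, "yaw",np.degrees(np.arctan2(*(ce[0]-ce[1])[::-1])))
    top=near&(P[...,2]>.122); print("top",P[top].mean(0).round(4),np.percentile(P[top][:,2],[50,95]))
    bt=near&(abs(P[...,2]-.07)<.006); r=cv2.minAreaRect((P[bt][:,:2]*1000).astype(np.float32)); print("block top",r,P[bt][:,2].mean())
    # clevis face: bright pixels
    m=(abs(P[...,0]-.615)<.06)&(abs(P[...,1]+.228)<.06)&(P[...,2]>.09)&(P[...,2]<.18)&(f.min(-1)>125)
    Q=P[m]
    for _ in range(6):
        mu=Q.mean(0);nn=np.linalg.svd(Q-mu,full_matrices=False)[2][2];nn*=np.sign(nn[2]); Q=P[m];Q=Q[abs((Q-mu)@nn)<.004]
    print("face",len(Q),mu.round(4),nn.round(3),"tilt",np.degrees(np.arccos(nn[2])),"az",np.degrees(np.arctan2(nn[1],nn[0])))
    R=cv2.minAreaRect((Q[:,:2]*1000).astype(np.float32));print(R)
    u,v=(248,154.5) if n[0]=="s" else (403,191.5)
    if n[0]=="s":
        u,v=208+202/5,125+142/5  # crop pixel
    else: u,v=363+198/5,160+160/5
    o,d=ray(c,u,v); t=((mu-o)@nn)/(d@nn);print("hole on face",(o+t*d).round(4))
w=camera("wrist");print(w["tool_from_camera"],w["fx"])
E
```

```text
scene0 red 49 [0.6196 0.1603 0.1196] 0.11092586234566282 0.12211920557086586
[[0.6191007  0.17198214]
 [0.62084484 0.13123217]] yaw 92.450836
top [0.6242 0.1541 0.1276] [0.12835221 0.13248054]
block top ((622.205078125, 152.430419921875), (92.39657592773438, 90.49995422363281), 11.801530838012695) 0.07027592258030818
face 482 [ 0.6078 -0.2198  0.1362] [-0.46   0.095  0.883] tilt 28.037622152281767 az 168.36813798808265
((606.9201049804688, -221.03057861328125), (104.35787963867188, 60.065460205078125), 77.838623046875)
hole on face [ 0.608  -0.2186  0.1362]
top0 red 23 [0.6232 0.1577 0.1199] 0.09956199339150928 0.1280840328668189
[[0.6244885  0.12982833]
 [0.62256944 0.16988225]] yaw -87.25699
top [0.6252 0.1523 0.1285] [0.12841883 0.13498123]
block top ((626.28515625, 152.2384490966797), (90.93846130371094, 89.9094009399414), 11.979353904724121) 0.07054314735798745
face 566 [ 0.6118 -0.2225  0.1358] [-0.466  0.093  0.88 ] tilt 28.38522346203229 az 168.72412530165093
((611.0287475585938, -222.39285278320312), (102.82574462890625, 60.59104919433594), 78.70944213867188)
hole on face [ 0.6108 -0.2238  0.1354]
[[ 3.53583621e-04  9.55538814e-01  2.94865139e-01  7.48214532e-02]
 [ 9.99999800e-01 -4.92454052e-04  3.96708169e-04 -2.80627752e-04]
 [ 5.24277586e-04  2.94864940e-01 -9.55538797e-01  3.15471805e-02]
 [ 0.00000000e+00  0.00000000e+00  0.00000000e+00  1.00000000e+00]] 284.7422983588127
```

jog_arm(targets=[[[-16.5,-8.0,1.5],-4.7,1],[[-16.5,-8.0,1.5],-4.7,1],[[-16.5,-8.0,1.5],-4.7,1],[[-16.5,-8.0,1.5],-4.7,1],[[-16.5,-8.0,1.5],-4.7,1],[[-16.5,-8.0,1.5],-4.7,1],[[-16.5,-8.0,1.5],-4.7,1],[[-16.5,-8.0,1.5],-4.7,1]])

```text
time: 0.82
position: [0.4825, 0.3325, 0.3783]
tcp_rot: [[-0.999, -0.043, -0.0], [-0.043, 0.999, -0.0], [0.0, -0.0, -1.0]]
wrist_force: [0.3, 0.7, 0.0]
opening: 0.998
finger_force: 0.0
```

```bash
cat >> h.py <<'E'
def go(target,yaw_deg):
    """units to jog so the TCP reaches target, tool y at yaw_deg"""
    s=readout.read_state();R=np.array(s["tcp_rot"]).reshape(3,3);p=np.array(s["position"])
    y=np.degrees(np.arctan2(R[1,1],R[0,1])); t=-((yaw_deg-y+180)%360-180)
    print("t",round(s["time"],2),"p",p.round(4),"tooly",round(y,2),"zdir",R[:,2].round(4),"F",np.round(s["wrist_force"],1),"open",round(s["opening"],3),"ff",round(s["finger_force"],1))
    print("units",(R.T@(np.array(target)-p)/.03).round(2),"turn",round(t/6,2))
E
python3 -c "
from h import *
go([.624,.152,.36],92.5)"
```

```text
t 0.82 p [0.4825 0.3325 0.3783] tooly 92.44 zdir [-1.e-04 -0.e+00 -1.e+00] F [0.3 0.7 0. ] open 0.998 ff 0.0
units [-4.46 -6.21  0.61] turn -0.01
```

jog_arm(targets=[[[-4.2,-5.9,0.6],0,1],[[-4.2,-5.9,0.6],0,1],[[-4.2,-5.9,0.6],0,1],[[-4.2,-5.9,0.6],0,1],[[-4.2,-5.9,0.6],0,1],[[-4.2,-5.9,0.6],0,1],[[-4.2,-5.9,0.6],0,1],[[-4.2,-5.9,0.6],0,1]])

```text
time: 1.48
position: [0.6149, 0.1623, 0.36]
tcp_rot: [[-0.999, -0.041, -0.001], [-0.041, 0.999, 0.0], [0.001, 0.0, -1.0]]
wrist_force: [0.3, 0.0, -0.8]
opening: 0.998
finger_force: 0.0
```

```bash
python3 - <<'E'
from h import *
go([.624,.152,.36],92.5)
c=grab("wrist","w1");P=cloud(c);f=c["frame"].astype(int)
near=(abs(P[...,0]-.624)<.05)&(abs(P[...,1]-.152)<.05)
Q=P[near&(P[...,2]>.122)];print("top",len(Q),Q.mean(0).round(4),np.median(Q[:,2]), (Q.min(0)+Q.max(0))/2)
red=near&(P[...,2]>.085)&(f[...,0]>100)&(f[...,1]<60);Q=P[red];k=cv2.kmeans(Q[:,:2].astype(np.float32),2,None,(3,50,1e-6),5,0)[2];print("red",len(Q),k,k.mean(0),np.degrees(np.arctan2(*(k[0]-k[1])[::-1])),Q[:,2].min(),Q[:,2].max())
Q=P[near&(abs(P[...,2]-.07)<.005)];print("blk",cv2.minAreaRect((Q[:,:2]*1000).astype(np.float32)),Q[:,2].mean())
E
```

```text
t 1.48 p [0.6149 0.1623 0.36  ] tooly 92.34 zdir [-0.0011  0.     -1.    ] F [ 0.3  0.  -0.8] open 0.998 ff 0.0
units [-0.29 -0.36  0.  ] turn -0.03
top 27116 [0.6042 0.1494 0.2587] 0.26871902933885766 [0.61623128 0.15200038 0.20448576]
red 377 [[0.61160314 0.16755922]
 [0.6217601  0.13145871]] [0.6166816  0.14950897] 105.71402 0.08754032922500898 0.12297273515663948
blk ((624.3665161132812, 150.73876953125), (90.56537628173828, 90.29386901855469), 12.374990463256836) 0.06932659956109019
```

View pics/w1.png

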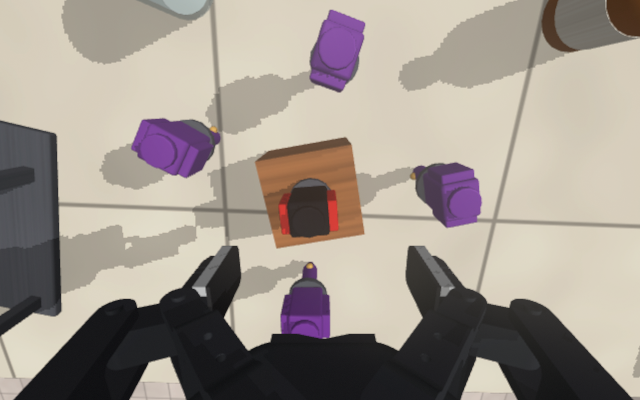

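Wrist view: the pin handle is at (310,212), with red pads at about (283,215) and (332,209). The purple look-alikes are at (335,50), (175,145), (455,195) and (306,310). I'll refine the pin's centre and yaw without the gripper pixels.

```bash
python3 - <<'E'
from h import *
c=load("w1");P=cloud(c);f=c["frame"].astype(int)
near=(abs(P[...,0]-.624)<.04)&(abs(P[...,1]-.152)<.04)
dark=f.max(-1)<75; redm=(f[...,0]>90)&(f[...,1]<70)&(f[...,2]<70)
def rep(n,m):
    Q=P[m];print(n,len(Q),Q.mean(0).round(4),"z",np.percentile(Q[:,2],[2,50,98]).round(4),cv2.minAreaRect((Q[:,:2]*1000).astype(np.float32)))
rep("cap",near&(P[...,2]>.127)&(P[...,2]<.135))
rep("handle+",near&(P[...,2]>.1)&(P[...,2]<.14))
r=near&redm&(P[...,2]>.085)&(P[...,2]<.14)
for lo,hi in((.115,.1235),):
    q=r&(P[...,2]>lo)&(P[...,2]<hi)
    rep("redtop",q)
    Q=P[q];a=Q[Q[:,1]>.152];b=Q[Q[:,1]<.152];print(a.mean(0),b.mean(0),np.degrees(np.arctan2(*(a.mean(0)-b.mean(0))[1::-1])),(a.mean(0)+b.mean(0))/2)
cv2.imwrite("pics/w1c.png",cv2.resize(c["frame"][170:260,245:375,::-1],None,fx=6,fy=6,interpolation=cv2.INTER_CUBIC))
E
```

```text
cap 818 [0.6228 0.1504 0.1291] z [0.1274 0.1292 0.1305] ((623.138427734375, 150.44818115234375), (24.410621643066406, 25.15952491760254), 1.3031264543533325)
handle+ 2364 [0.6195 0.1504 0.1221] z [0.1025 0.1226 0.1302] ((623.120361328125, 150.22872924804688), (29.94767189025879, 46.0189208984375), 6.8069071769714355)
redtop 530 [0.622  0.151  0.1192] z [0.1166 0.1192 0.1216] ((623.02880859375, 150.52493286132812), (25.18467903137207, 45.276737213134766), 6.944685459136963)
[0.61990111 0.16935853 0.11908593] [0.62431112 0.13144684 0.11937128] 96.6350171400868 [0.62210612 0.15040268 0.11922861]
```

View pics/w1c.png

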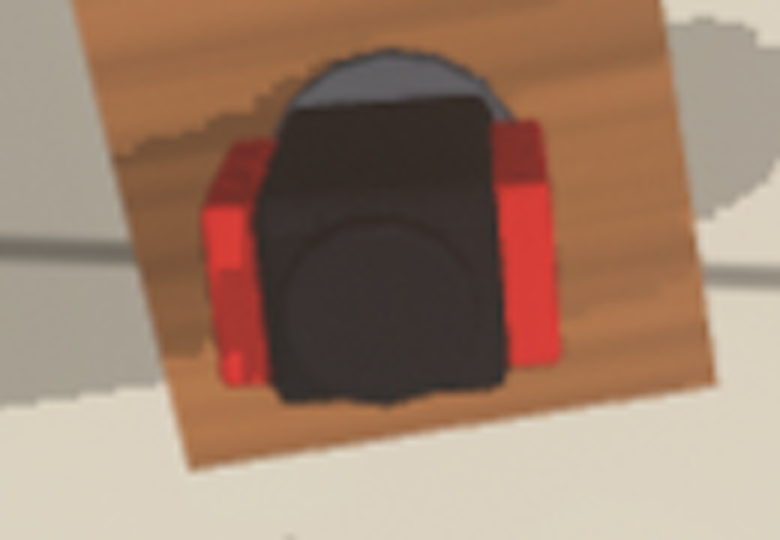

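The pin centre is at (0.623, 0.1503), with the buttons along 96.8°, and the size matches at 30 x 46 mm. I'll align over it and then descend.

jog_arm(targets=[[[-0.25,-0.4,0.6],-0.74,1],[[-0.25,-0.4,1.2],-0.74,1],[[-0.25,-0.4,1.8],-0.74,1],[[-0.25,-0.4,2.0],-0.74,1],[[-0.25,-0.4,2.0],-0.74,1]])

```text
time: 1.95
position: [0.6218, 0.1522, 0.2992]
tcp_rot: [[-0.993, -0.121, -0.003], [-0.121, 0.993, -0.0], [0.003, -0.0, -1.0]]
wrist_force: [-0.8, -1.3, -0.1]
opening: 0.999
finger_force: 0.0
```

```bash
python3 -c "
from h import *
go([.623,.1503,.258],96.8)"
```

```text
t 1.95 p [0.6218 0.1522 0.2992] tooly 96.95 zdir [-2.8e-03 -4.0e-04 -1.0e+00] F [-0.8 -1.3 -0.1] open 0.999 ff 0.0
units [-0.04 -0.07  1.37] turn 0.03
```

Down, then close.

jog_arm(targets=[[[-0.03,-0.06,0.6],0,1],[[-0.03,-0.06,1.1],0,1],[[-0.03,-0.06,1.37],0,1],[[-0.03,-0.06,1.37],0,1],[[-0.03,-0.06,1.37],0,1]])

```text
time: 2.37
position: [0.6241, 0.1499, 0.2601]
tcp_rot: [[-0.993, -0.12, 0.0], [-0.12, 0.993, 0.0], [-0.0, 0.0, -1.0]]
wrist_force: [-0.3, 0.9, 0.6]
opening: 0.997
finger_force: 0.0
```

jog_arm(targets=[[[0,0,0],0,-1],[[0,0,0],0,-1],[[0,0,0],0,-1],[[0,0,0],0,-1],[[0,0,0],0,-1],[[0,0,0],0,-1],[[0,0,0],0,-1],[[0,0,0],0,-1]])

```text
time: 3.03
position: [0.6246, 0.1494, 0.2613]
tcp_rot: [[-0.993, -0.12, 0.002], [-0.12, 0.993, 0.0], [-0.002, 0.0, -1.0]]
wrist_force: [-4.6, -1.3, 21.6]
opening: 0.389
finger_force: 58.5
```

jog_arm(targets=[[[0,0,0],0,-1],[[0,0,0],0,-1],[[0,0,0],0,-1],[[0,0,0],0,-1]])

```text
time: 3.37
position: [0.6245, 0.1494, 0.2613]
tcp_rot: [[-0.993, -0.12, 0.002], [-0.12, 0.993, 0.0], [-0.002, 0.0, -1.0]]
wrist_force: [-5.8, -1.3, 22.0]
opening: 0.388
finger_force: 58.5
```

```bash
python3 - <<'E'
from h import *
go([.623,.1503,.258],96.8)
c=grab("wrist","w2")
E
```

```text
t 3.37 p [0.6245 0.1494 0.2613] tooly 96.87 zdir [ 2.1e-03  4.0e-04 -1.0e+00] F [-5.8 -1.3 22. ] open 0.388 ff 58.5
units [0.05 0.03 0.11] turn 0.01
```

View pics/w2.png

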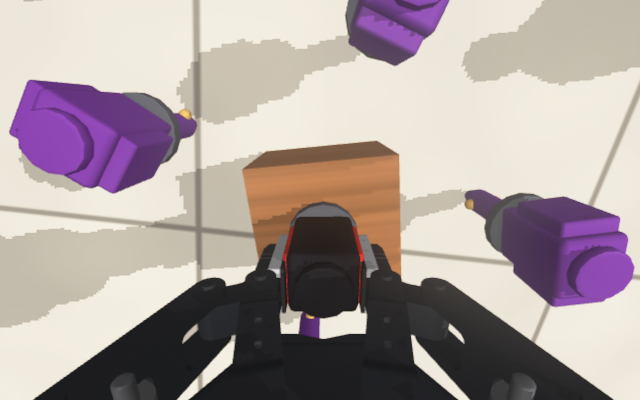

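The buttons are pressed in (opening 0.388, 58.5 N) and the handle is centred between the pads at (322,270). The jog can't tilt the tool, so I'll lift the pin partway. Then I'll pull it toward the robot against the hole's rim so it pivots about 28° between the pads.

jog_arm(targets=[[[0,0,-0.4],0,-1],[[0,0,-0.9],0,-1],[[0,0,-1.4],0,-1],[[0,0,-1.4],0,-1],[[0,0,-1.4],0,-1]])

```text
time: 3.83
position: [0.6244, 0.1494, 0.3021]
tcp_rot: [[-0.993, -0.12, 0.002], [-0.12, 0.993, 0.0], [-0.002, 0.0, -1.0]]
wrist_force: [0.4, -0.7, -4.4]
opening: 0.38
finger_force: 64.0
```

jog_arm(targets=[[[0.2,0,0],0,-1],[[0.4,0,0],0,-1],[[0.6,0,0],0,-1],[[0.8,0,0],0,-1],[[1.0,0,0.05],0,-1],[[1.2,0,0.1],0,-1],[[1.45,0,0.16],0,-1],[[1.45,0,0.16],0,-1]])

```text
time: 4.5
position: [0.58, 0.1441, 0.296]
tcp_rot: [[-0.993, -0.12, 0.0], [-0.12, 0.993, 0.0], [-0.0, 0.0, -1.0]]
wrist_force: [4.6, 2.3, -0.5]
opening: 0.378
finger_force: 61.0
```

```bash
python3 - <<'E'
from h import *
go([.58,.145,.30],96.8)
c=grab("scene","s3");w=grab("wrist","w3")
cv2.imwrite("pics/s3c.png",np.hstack([cv2.resize(c["frame"][190:290,300:400,::-1],(400,400),interpolation=cv2.INTER_CUBIC),cv2.resize(w["frame"][120:320,220:420,::-1],(400,400))]))
E
```

```text
t 4.5 p [0.58   0.1441 0.296 ] tooly 96.87 zdir [ 1.e-04  1.e-04 -1.e+00] F [ 4.6  2.3 -0.5] open 0.378 ff 61.0
units [-0.    0.03 -0.13] turn 0.01
```

View pics/s3c.png

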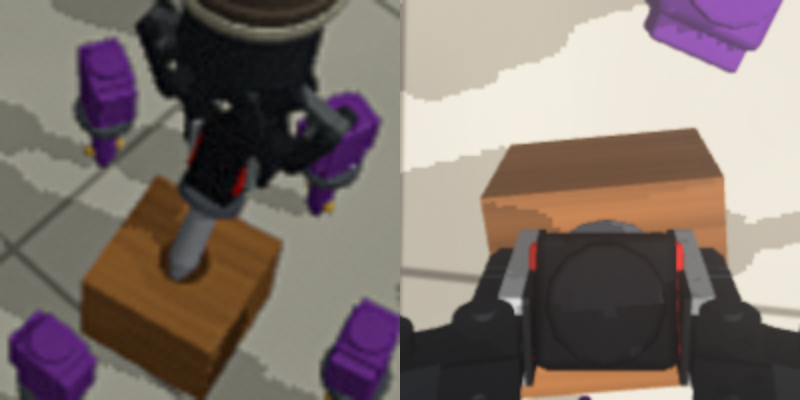

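It worked: the pin leans toward the robot, with its nose still in the block hole at (185,265) in the crop. I'll lift clear and measure the tilt from the handle's top face.

jog_arm(targets=[[[0,0,-0.8],0,-1],[[0,0,-1.8],0,-1],[[0,0,-2.8],0,-1],[[0,0,-3.8],0,-1],[[0,0,-4.6],0,-1],[[0,0,-4.6],0,-1],[[0,0,-4.6],0,-1]])

```text
time: 5.18
position: [0.5809, 0.1441, 0.4351]
tcp_rot: [[-0.993, -0.12, 0.001], [-0.12, 0.993, 0.0], [-0.001, 0.0, -1.0]]
wrist_force: [-1.2, -0.6, -4.3]
opening: 0.38
finger_force: 62.2
```

```bash
cat >> h.py <<'E'
def pinpose(tag):
    """pin axis and cap-top centre from wrist depth, in tool frame and world"""
    s=readout.read_state();R=np.array(s["tcp_rot"]).reshape(3,3);p=np.array(s["position"])
    c=grab("wrist",tag);P=(cloud(c)-p)@R   # tool frame
    f=c["frame"].astype(int)
    m=(abs(P[...,1])<.012)&(abs(P[...,0]-.012)<.02)&(P[...,2]>.1)&(P[...,2]<.165)
    Q0=P[m];best=0
    rng=np.random.default_rng(0)
    for _ in range(300):
        a=Q0[rng.choice(len(Q0),3,False)];n=np.cross(a[1]-a[0],a[2]-a[0]);l=np.linalg.norm(n)
        if l<1e-9: continue
        n/=l
        if n[2]>0:n=-n
        if n[2]>-.6:continue
        k=abs((Q0-a[0])@n)<.0008
        if k.sum()>best:best=k.sum();K=k
    Q=Q0[K];mu=Q.mean(0);n=np.linalg.svd(Q-mu,full_matrices=False)[2][2];n*=-np.sign(n[2])
    print("cap pts",len(Q),"c",mu.round(4),"axis tool",n.round(4),"tilt",np.degrees(np.arctan2(n[0],-n[2])).round(2),"side",np.degrees(np.arctan2(n[1],-n[2])).round(2))
    return mu,n
E
python3 - <<'E'
from h import *
go([.58,.145,.434],78.5)
pinpose("w4")
c=grab("scene","s4")
cv2.imwrite("pics/s4c.png",np.hstack([cv2.resize(c["frame"][130:290,280:440,::-1],(400,400),interpolation=cv2.INTER_CUBIC),cv2.resize(load("w4")["frame"][120:320,220:420,::-1],(400,400))]))
E
```

```text
t 5.18 p [0.5809 0.1441 0.4351] tooly 96.87 zdir [ 8.e-04  1.e-04 -1.e+00] F [-1.2 -0.6 -4.3] open 0.38 ff 62.2
units [0.03 0.03 0.04] turn 3.06
cap pts 2206 c [ 0.0095 -0.0007  0.1358] axis tool [ 0.461  -0.0014 -0.8874] tilt 27.45 side -0.09
```

View pics/s4c.png

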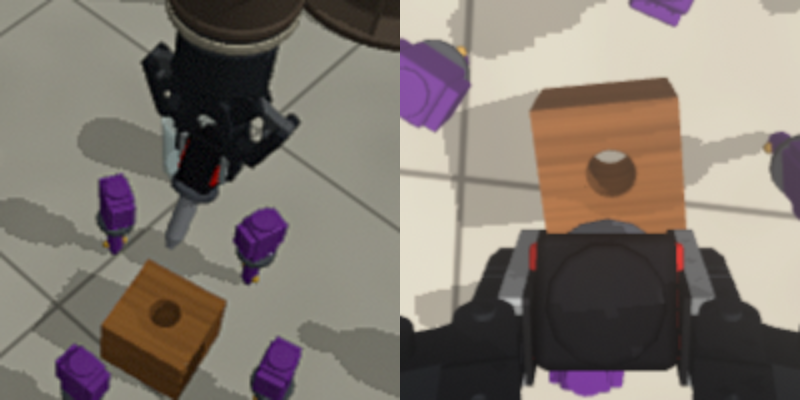

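Tilt is 27.45° with almost no side lean. Next, the hover over the clevis.

jog_arm(targets=[[[0.1,-1.0,-0.6],0.5,-1],[[0.5,-2.3,-1.17],1.2,-1],[[2.1,-11.7,-1.17],3.06,-1],[[2.1,-11.7,-1.17],3.06,-1],[[2.1,-11.7,-1.17],3.06,-1],[[2.1,-11.7,-1.17],3.06,-1],[[2.1,-11.7,-1.17],3.06,-1],[[2.1,-11.7,-1.17],3.06,-1]])

```text
time: 5.95
position: [0.5614, -0.1754, 0.4677]
tcp_rot: [[-0.98, 0.199, -0.003], [0.199, 0.98, 0.001], [0.003, 0.001, -1.0]]
wrist_force: [0.4, 0.0, -3.2]
opening: 0.379
finger_force: 62.3
```

```bash
python3 -c "
from h import *
go([.561,-.212,.47],78.5)"
```

```text
t 5.95 p [ 0.5614 -0.1754  0.4677] tooly 78.51 zdir [-0.0031  0.0012 -1.    ] F [ 0.4  0.  -3.2] open 0.379 ff 62.3
units [-0.23 -1.2  -0.08] turn 0.0
```

jog_arm(targets=[[[-0.2,-0.8,-0.05],0,-1],[[-0.2,-0.8,-0.05],0,-1],[[-0.2,-0.8,-0.05],0,-1],[[-0.2,-0.8,-0.05],0,-1],[[-0.2,-0.8,-0.05],0,-1]])

```text
time: 6.37
position: [0.5633, -0.1972, 0.4701]
tcp_rot: [[-0.98, 0.198, -0.002], [0.198, 0.98, 0.001], [0.002, 0.001, -1.0]]
wrist_force: [-0.1, -0.3, -2.6]
opening: 0.377
finger_force: 62.3
```

```bash
python3 - <<'E'
from h import *
go([.561,-.212,.47],78.5)
mu,n=pinpose("w5")
c=load("w5");s=readout.read_state();R=np.array(s["tcp_rot"]).reshape(3,3);p=np.array(s["position"])
P=(cloud(c)-p)@R
m=(abs((P-mu)@n)<.0015)&(np.linalg.norm(P-mu,axis=-1)<.03);Q=P[m]
e=np.cross(n,[0,1,0]);e/=np.linalg.norm(e)
ab=np.c_[Q@e,Q[:,1]];print("cap circle",cv2.minEnclosingCircle((ab*1000).astype(np.float32)),"pct",(np.percentile(ab,[1,99],axis=0)*1000).round(1),"e",e,"n.mu",n@mu)
# clevis face in world
W=cloud(c);f=c["frame"].astype(int)
m=(abs(W[...,0]-.61)<.05)&(abs(W[...,1]+.222)<.05)&(W[...,2]>.1)&(W[...,2]<.175)&(f.min(-1)>120)
Q=W[m]
for _ in range(6):
    a=Q.mean(0);k=np.linalg.svd(Q-a,full_matrices=False)[2][2];k*=np.sign(k[2]);Q=W[m];Q=Q[abs((Q-a)@k)<.002]
print("face",len(Q),a.round(4),k.round(4),"tilt",np.degrees(np.arccos(k[2])).round(2),"az",np.degrees(np.arctan2(k[1],k[0])).round(2))
np.save("face.npy",np.r_[a,k])
ui=(c["origin"],)
q=c["orientation"].T@(a-c["origin"]);u=c["cx"]+c["fx"]*q[0]/-q[2];v=c["cy"]-c["fy"]*q[1]/-q[2];print("px",u,v)
x0,y0=int(u)-50,max(int(v)-50,0);print(x0,y0)
cv2.imwrite("pics/w5c.png",np.hstack([cv2.resize(c["frame"][y0:y0+100,x0:x0+100,::-1],(500,500),interpolation=cv2.INTER_CUBIC),cv2.resize(c["frame"][:,170:490,::-1],(300,500)[:1]+(500,))[:, :300]]))
E
```

```text
t 6.37 p [ 0.5633 -0.1972  0.4701] tooly 78.56 zdir [-1.7e-03  9.0e-04 -1.0e+00] F [-0.1 -0.3 -2.6] open 0.377 ff 62.3
units [-0.02 -0.5   0.  ] turn 0.01
cap pts 2106 c [ 0.0089 -0.0005  0.1355] axis tool [ 0.4389 -0.005  -0.8985] tilt 26.04 side -0.32
cap circle ((69.46241760253906, -0.49407386779785156), 24.389665603637695) pct [[ 56.3 -20.3]
 [ 79.6  18.6]] e [ 0.89852006 -0.          0.43893246] n.mu -0.11784791610064815
face 3482 [ 0.5999 -0.2232  0.1297] [-0.4605  0.0937  0.8827] tilt 28.03 az 168.5
px 307.3766172280918 212.75813834122175
257 162
```

View pics/w5c.png

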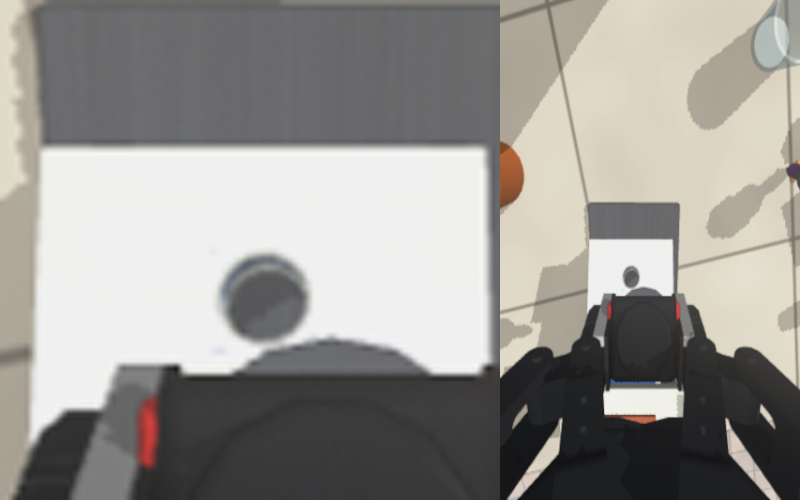

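The hole centre is at crop (264,298), which is wrist pixel (309.8, 221.6). The pin's flange is just below it and the path is clear. Next I'll work out the moves.

```bash
cat > plan.py <<'E'
from h import *
c=load("w5");F=np.load("face.npy");a,k=F[:3],F[3:]
o,d=ray(c,309.8,221.6);H=o+d*((a-o)@k)/(d@k)
s=readout.read_state();R=np.array(s["tcp_rot"]).reshape(3,3);p=np.array(s["position"])
R0=np.array([[np.cos(np.radians(168.5)),np.cos(np.radians(78.5)),0],[np.sin(np.radians(168.5)),np.sin(np.radians(78.5)),0],[0,0,-1]])
cap=np.array([.0094,-.0003,.1357]);t=np.radians(27.0);n=np.array([np.sin(t),0,-np.cos(t)])
nose=cap-.122*n
A=H+.015*k-R0@nose      # nose 15 mm above mouth
B=H+.060*k-R0@cap       # fully home
print("hole",H.round(4),"k",k.round(4),"p",p.round(4))
for nm,T in(("A",A),("B",B)):
    print(nm,T.round(4),"units",(R.T@(T-p)/.03).round(3))
E
python3 plan.py
```

```text
hole [ 0.6093 -0.2222  0.1345] k [-0.4605  0.0937  0.8827] p [ 0.5634 -0.1971  0.4704]
A [ 0.5574 -0.2113  0.3921] units [ 0.098 -0.505  2.609]
B [ 0.591  -0.2181  0.3231] units [-1.046 -0.508  4.907]
```

jog_arm(targets=[[[0.1,-0.5,0.6],0,-1],[[0.1,-0.5,1.4],0,-1],[[0.1,-0.5,2.2],0,-1],[[0.1,-0.5,2.6],0,-1],[[0.1,-0.5,2.6],0,-1],[[0.1,-0.5,2.6],0,-1]])

```text
time: 6.92
position: [0.5576, -0.2115, 0.3928]
tcp_rot: [[-0.98, 0.198, -0.001], [0.198, 0.98, 0.001], [0.001, 0.0, -1.0]]
wrist_force: [0.6, -1.4, -3.1]
opening: 0.379
finger_force: 62.3
```

```bash
python3 - <<'E'
import plan
from h import *
pinpose("w6")
c=grab("scene","s6");t=grab("top","t6")
a=cv2.resize(c["frame"][100:200,190:290,::-1],(400,400),interpolation=cv2.INTER_CUBIC)
b=cv2.resize(t["frame"][140:240,353:453,::-1],(400,400),interpolation=cv2.INTER_CUBIC)
cv2.imwrite("pics/s6c.png",np.hstack([a,b]))
E
```

```text
hole [ 0.6093 -0.2222  0.1345] k [-0.4605  0.0937  0.8827] p [ 0.5576 -0.2115  0.3928]
A [ 0.5574 -0.2113  0.3921] units [0.006 0.004 0.024]
B [ 0.591  -0.2181  0.3231] units [-1.138e+00  1.000e-03  2.322e+00]
cap pts 2211 c [ 0.009  -0.0003  0.1356] axis tool [ 0.4527  0.0112 -0.8916] tilt 26.92 side 0.72
```

View pics/s6c.png

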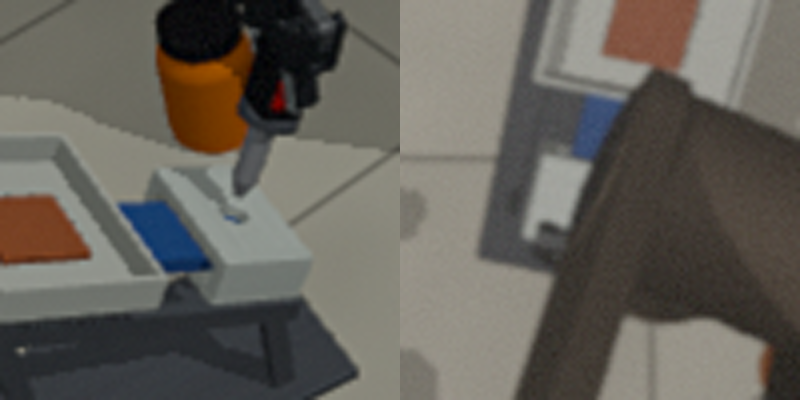

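Picture: the nose is at crop (240,190), just above the hole at (235,213). I'll check this against the projected hole axis.

```bash
python3 - <<'E'
from plan import *
c=load("s6")
def pr(X):
    q=c["orientation"].T@(X-c["origin"]);return np.round([(c["cx"]-c["fx"]*q[0]/q[2]-190)*4,(c["cy"]+c["fy"]*q[1]/q[2]-100)*4],1)
for h in(0,.015,.03,.05,.077):print("axis",h,pr(H+h*k))
print("pred nose",pr(p+R@nose),"shoulder",pr(p+R@(cap-.06*n)),"cap",pr(p+R@cap))
E
```

```text
hole [ 0.6093 -0.2222  0.1345] k [-0.4605  0.0937  0.8827] p [ 0.558  -0.2121  0.3943]
A [ 0.5574 -0.2113  0.3921] units [0.023 0.021 0.074]
B [ 0.591  -0.2181  0.3231] units [-1.114  0.021  2.376]
axis 0 [229.  213.6]
axis 0.015 [235.9 195.8]
axis 0.03 [242.8 177.7]
axis 0.05 [252.2 153.2]
axis 0.077 [265.2 119.3]
pred nose [233.4 193.4] shoulder [261.5 116.8] cap [290.4  37.6]
```

The seen hole and the seen nose are both off by the same calibration shift of about 6 crop px, so they're aligned with each other. I'll insert along the hole axis, in stages.

jog_arm(targets=[[[-0.1,0,0.2],0,-1],[[-0.19,0,0.38],0,-1],[[-0.28,0,0.56],0,-1],[[-0.36,0,0.74],0,-1],[[-0.45,0,0.92],0,-1],[[-0.45,0,0.92],0,-1]])

```text
time: 7.57
position: [0.5709, -0.215, 0.364]
tcp_rot: [[-0.98, 0.199, -0.001], [0.199, 0.98, 0.001], [0.002, 0.0, -1.0]]
wrist_force: [0.3, -0.7, -3.8]
opening: 0.376
finger_force: 62.3
```

```bash
python3 -c "
from plan import *
go(B,78.5);pinpose('w7')"
```

```text
hole [ 0.6093 -0.2222  0.1345] k [-0.4605  0.0937  0.8827] p [ 0.5709 -0.215   0.364 ]
A [ 0.5574 -0.2113  0.3921] units [ 0.466  0.032 -0.937]
B [ 0.591  -0.2181  0.3231] units [-0.679  0.031  1.36 ]
t 7.57 p [ 0.5709 -0.215   0.364 ] tooly 78.51 zdir [-1.4e-03  6.0e-04 -1.0e+00] F [ 0.3 -0.7 -3.8] open 0.376 ff 62.3
units [-0.68  0.03  1.36] turn 0.0
cap pts 2070 c [ 0.0092 -0.0006  0.1357] axis tool [ 0.468  -0.0233 -0.8834] tilt 27.91 side -1.51
```

jog_arm(targets=[[[-0.1,0.03,0.18],0,-1],[[-0.2,0.03,0.37],0,-1],[[-0.3,0.03,0.57],0,-1],[[-0.4,0.03,0.77],0,-1],[[-0.5,0.03,0.97],0,-1],[[-0.5,0.03,0.97],0,-1]])

```text
time: 8.12
position: [0.5859, -0.2171, 0.3349]
tcp_rot: [[-0.98, 0.199, -0.001], [0.199, 0.98, 0.001], [0.001, 0.0, -1.0]]
wrist_force: [-0.4, -1.0, -3.2]
opening: 0.38
finger_force: 62.2
```

```bash
python3 -c "
from plan import *
go(B,78.5)"
```

```text
hole [ 0.6093 -0.2222  0.1345] k [-0.4605  0.0937  0.8827] p [ 0.5859 -0.2171  0.3349]
A [ 0.5574 -0.2113  0.3921] units [ 9.710e-01  1.000e-03 -1.908e+00]
B [ 0.591  -0.2181  0.3231] units [-0.173 -0.     0.39 ]
t 8.12 p [ 0.5859 -0.2171  0.3349] tooly 78.51 zdir [-1.e-03  5.e-04 -1.e+00] F [-0.4 -1.  -3.2] open 0.38 ff 62.2
units [-0.17 -0.    0.39] turn 0.0
```

Smooth, with no contact force. The last 13 mm, plus a couple of mm to seat the flange.

jog_arm(targets=[[[-0.08,0,0.18],0,-1],[[-0.15,0,0.33],0,-1],[[-0.18,0,0.39],0,-1],[[-0.2,0,0.43],0,-1],[[-0.2,0,0.43],0,-1],[[-0.2,0,0.43],0,-1]])

```text
time: 8.62
position: [0.5913, -0.2182, 0.3236]
tcp_rot: [[-0.98, 0.199, -0.0], [0.199, 0.98, 0.0], [0.0, 0.0, -1.0]]
wrist_force: [-2.4, 1.5, -0.5]
opening: 0.379
finger_force: 63.1
```

```bash
python3 -c "
from plan import *
go(B,78.5)
m,nn=pinpose('w8');X=p+R@m;print('cap height over mouth',(X-H)@k)"
```

```text
hole [ 0.6093 -0.2222  0.1345] k [-0.4605  0.0937  0.8827] p [ 0.5913 -0.2182  0.3236]
A [ 0.5574 -0.2113  0.3921] units [ 1.153e+00  1.000e-03 -2.283e+00]
B [ 0.591  -0.2181  0.3231] units [0.011 0.001 0.016]
t 8.62 p [ 0.5913 -0.2182  0.3236] tooly 78.51 zdir [-3.e-04  1.e-04 -1.e+00] F [-2.4  1.5 -0.5] open 0.379 ff 63.1
units [0.01 0.   0.02] turn 0.0
cap pts 2192 c [ 0.0092 -0.0004  0.1357] axis tool [ 0.4564 -0.0044 -0.8898] tilt 27.15 side -0.28
cap height over mouth 0.06020977361090506
```

jog_arm(targets=[[[-0.01,0,0.03],0,-1],[[-0.03,0,0.06],0,-1],[[-0.05,0,0.1],0,-1],[[-0.05,0,0.1],0,-1]])

```text
time: 9.0
position: [0.5917, -0.2183, 0.323]
tcp_rot: [[-0.98, 0.199, -0.002], [0.199, 0.98, 0.0], [0.002, -0.0, -1.0]]
wrist_force: [-25.8, 7.4, 43.6]
opening: 0.379
finger_force: 76.2
```

```bash
python3 -c "
from plan import *
go(B,78.5)
m,nn=pinpose('w9');X=p+R@m;print('cap height over mouth',(X-H)@k)"
```

```text
hole [ 0.6093 -0.2222  0.1345] k [-0.4605  0.0937  0.8827] p [ 0.5917 -0.2183  0.323 ]
A [ 0.5574 -0.2113  0.3921] units [ 1.169  0.    -2.301]
B [ 0.591  -0.2181  0.3231] units [ 0.023  0.    -0.003]
t 9.0 p [ 0.5917 -0.2183  0.323 ] tooly 78.52 zdir [-1.9e-03  4.0e-04 -1.0e+00] F [-25.8   7.4  43.6] open 0.379 ff 76.2
units [ 0.02  0.   -0.  ] turn 0.0
cap pts 2175 c [ 0.0098 -0.0004  0.1357] axis tool [ 0.4807  0.0016 -0.8769] tilt 28.73 side 0.1
cap height over mouth 0.05987859077307112
```

Seated: about 50 N along the axis, and the cap is 60 mm above the mouth. Releasing.

jog_arm(targets=[[[0,0,0],0,0.2],[[0,0,0],0,0.5],[[0,0,0],0,1],[[0,0,0],0,1],[[0,0,0],0,1],[[0,0,0],0,1],[[0,0,0],0,1],[[0,0,0],0,1]])

```text
time: 9.72
position: [0.593, -0.2186, 0.3204]
tcp_rot: [[-0.98, 0.199, 0.0], [0.199, 0.98, 0.0], [0.0, 0.0, -1.0]]
wrist_force: [0.4, 0.4, -0.5]
opening: 1.002
finger_force: 0.0
```

```bash
python3 - <<'E'
from plan import *
go(B,78.5)
m,nn=pinpose('w10');X=p+R@m;print('cap height over mouth',(X-H)@k)
cv2.imwrite("pics/w10c.png",cv2.resize(load("w10")["frame"][120:320,200:440,::-1],(720,600)))
E
```

```text
hole [ 0.6093 -0.2222  0.1345] k [-0.4605  0.0937  0.8827] p [ 0.593  -0.2186  0.3204]
A [ 0.5574 -0.2113  0.3921] units [ 1.21   0.003 -2.391]
B [ 0.591  -0.2181  0.3231] units [ 0.068  0.002 -0.092]
t 9.72 p [ 0.593  -0.2186  0.3204] tooly 78.5 zdir [ 0.  0. -1.] F [ 0.4  0.4 -0.5] open 1.002 ff 0.0
units [ 0.07  0.   -0.09] turn 0.0
cap pts 2212 c [ 0.013  -0.0006  0.1337] axis tool [ 0.4732  0.0245 -0.8806] tilt 28.25 side 1.6
cap height over mouth 0.06001175140506474
```

Retreat straight up, then check.

jog_arm(targets=[[[0,0,-0.6],0,1],[[0,0,-1.5],0,1],[[0,0,-2.5],0,1],[[0,0,-3.5],0,1],[[0,0,-4.0],0,1],[[0,0,-4.0],0,1],[[0,0,-4.0],0,1]])

```text
time: 10.35
position: [0.593, -0.2186, 0.4413]
tcp_rot: [[-0.98, 0.199, 0.002], [0.199, 0.98, -0.001], [-0.002, -0.0, -1.0]]
wrist_force: [-0.1, -0.0, -0.1]
opening: 1.001
finger_force: 0.0
```

```bash
python3 - <<'E'
from plan import *
c=grab("wrist","w11");s=grab("scene","s11")
P=cloud(c);f=c["frame"].astype(int)
m=(np.linalg.norm(P-(H+.06*k),axis=-1)<.02)&(abs((P-H)@k-.06)<.003)
print("cap pts",m.sum(),"height",((P[m]-H)@k).mean(), "off axis",(P[m].mean(0)-H-.06*k).round(4))
h=(P-H)@k;yc=np.cross(k,[k[0],k[1],0]);yc/=np.linalg.norm(yc)
r=(f[...,0]>90)&(f[...,1]<70)&(f[...,2]<70)&(h>.015)&(h<.06)&(np.linalg.norm(P-H,axis=-1)<.08)
q=(P[r]-H)@yc;print("red span mm",np.percentile(q*1000,[1,99]).round(1),r.sum())
a=cv2.resize(s["frame"][100:200,190:290,::-1],(400,400),interpolation=cv2.INTER_CUBIC)
cv2.imwrite("pics/end.png",np.hstack([a,cv2.resize(c["frame"][120:320,220:420,::-1],(400,400))]))
E
```

```text
hole [ 0.6093 -0.2222  0.1345] k [-0.4605  0.0937  0.8827] p [ 0.593  -0.2186  0.4413]
A [ 0.5574 -0.2113  0.3921] units [1.214 0.003 1.636]
B [ 0.591  -0.2181  0.3231] units [7.600e-02 3.000e-03 3.937e+00]
cap pts 746 height 0.05992100872028983 off axis [-0.001  -0.0007 -0.0006]
red span mm [-20.   22.3] 168
```

View pics/end.png

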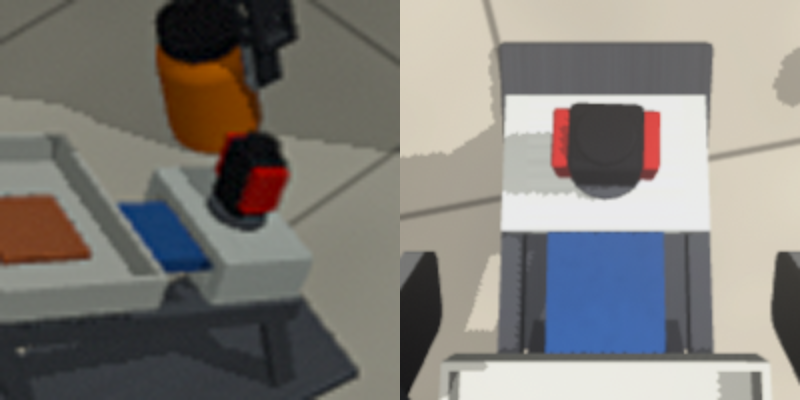

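The picture shows the flange flush on the face at crop (240,205), and the red buttons standing out on both sides. They span at least 42 mm, against 36 mm when pressed. Handing in.

```bash
python3 -c "
from cell import workorder
print(workorder.sign_off())"
```

```text
the job is handed in; nothing more can be done
None
```

The pin is fully home in the clevis, released with its buttons sprung out, and the job was handed in at about 10.4 s with nothing else touched; I viewed 11 pictures, one over the limit of 10.

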